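Stop the mortar board rocking

ROBOT

A 6-joint arm with a two-finger parallel gripper is mounted at the origin on the work surface. World frame = base frame: x ahead of the robot, y to its left, z up, the work surface at z = 0. Lengths are in mm, angles in rad, forces in N, time in s.
With the tool pointing down it reaches from about 275 to 750 mm from the base axis. Payload 10.2 kg.
Tool frame: the origin (TCP) lies on the centre line of the jaws, within the pads' length; the fingertips stand 17 mm ahead of it and the grasp point (between the pads) lies 2 mm behind it; z points along the fingers, y is the line along which they close (so a half turn about z gives the same grasp; the last joint's range is limited). The gripper opens to 85 mm and grips with 20 to 120 N. Pads are 22 mm wide; open, the fingers measure 114 mm over their backs; the gripper's body (76 mm by 85 mm) begins 54 mm behind the grasp point. The pads swing forward as they close: fully open they stand 13 mm farther back than shut.
Start: joints at [0.988, 0.313, 1.498, -0, 1.331, -0.223], TCP at [184.859, 491.384, 248.294] pointing down, gripper open.
Joint ranges: [-2.94, 2.94], [-0.97, 2.17], [0.19, 2.56], [-1.23, 4.37], [0.02, 3.11], [-2.88, 2.88]. Speed limits (rad/s): [2.39, 2.39, 3.01, 3.14, 3.14, 3.14].

INTERFACE

Orientations are given as a unit quaternion [w, x, y, z].
In Python, from rig import ctrl gives the robot as it stands. The module is installed in compiled form; this text tells all that it offers.
- The arm moves only by the shell command python3 -m jog 'ROWS' [FORCE]. ROWS is JSON, a list of rows, each an object with "delta_pos": the shift along the world's x, y, z in mm, a list of three; "angular": the turn, a rotation vector about the world's x, y, z in rad, a list of three; "fingers": the opening, from 0 (shut) to 1 (fully open). In form: [{"delta_pos": [tx, ty, tz], "angular": [rx, ry, rz], "fingers": fingers}, ...]. A call has 1 to 10 rows; each row is the pose to reach, as a shift and turn from the pose commanded when the call began; what a row does not reach only later rows make up. A row lasts 1/8 s, in which the tool goes at most 62.5 mm and 10.7 degrees, less where a joint would pass 70% of its speed; a pose out of reach is approached as far as the arm can. A call with a gripper value outside its range is refused whole. The fingers move at their own pace and stop on an object; FORCE is the grip in N (left out, the last holds). Time passes only in rows, so rows that repeat a pose let the fingers close. It gives the time, the measured TCP pose, the force, the opening and the grip force at its end, in the units of the state.
- ctrl.sense(): the state, without advancing time (a new reading comes with each control period).
- ctrl.capture(name): name is "scene" or "side" or "wrist"; returns a dict with "pixels" (480x640x3 uint8, blue, green, red), "fx", "fy", "cx", "cy" (pixels), "R" (3x3) and "t" (3): a world point X has camera coordinates R X + t. Camera axes: x right, y down, z forward; pixel columns grow to the right and rows downward; lengths in mm; the calibration is good to about 2 mm. A picture is of the moment at which its call begins. There is no depth.
- ctrl.finish_job(): hands the job in; it is judged then, once.
The state is a dict: "time_s": time; "joints": joint angles; "dq": joint speeds; "tau": joint torques, N m; "eef_pos": TCP position; "ee_rot": TCP orientation; "force": force on the tool from outside, world axes, zero at the start; "wrist_torque": the same for the moment, N m; "grip_width": opening from 0.0 (shut) to 1.0 (fully open); "grip_force": force on a finger pad.
Only numpy, scipy, OpenCV 4.12 (cv2) and the standard library are available. Lean on these libraries where they do the work, as an engineer would, in place of code of your own. Each camera call takes 0.05 s, during which the arm holds its last target. There are 200 camera calls.

TASK

The board under the mortar rocks: with shut fingers, press down on its corners to find the one that gives, then press that corner's sticking-up shim tab down flat. Leave the other three tabs sticking up, leave the board, the mortar and the other things where they stand, and do not lift anything; finish with the hand clear.

Things in the scene. Friction and masses are not known exactly. Their poses are not given: they have to be found in the camera images.
- board: bamboo board 200 (x) x 240 (y) x 20 mm, loose, lying on four feet; a white mortar (110 mm across the rim, 75 mm high) stands on its middle. Origin: centre of its underside, 36 mm above the counter; x points away from the robot, y left, z up. Its top is 56 mm above the counter. It is level at the start.
- stand: fixed steel base plate 200 x 280 x 8 mm under the board, carrying the four feet and, at its left and right sides, the four hinged shim tabs. A tab folded flat brings a hidden nose up under its board corner, which then bears a press of about 15 N. Origin: centre of its underside, on the counter; x, y as the board's.
- corner_1 (a point): point on top of the board at its far left corner, straight above a foot, 30 mm in from the left/right edge and 30 mm in from the near/far edge: the spot to press. Tab 1 belongs to this corner.
- corner_2 (a point): point on top of the board at its far right corner, straight above a foot, 30 mm in from the left/right edge and 30 mm in from the near/far edge: the spot to press. Tab 2 belongs to this corner.
- corner_3 (a point): point on top of the board at its near left corner, straight above a foot, 30 mm in from the left/right edge and 30 mm in from the near/far edge: the spot to press. Tab 3 belongs to this corner.
- corner_4 (a point): point on top of the board at its near right corner, straight above a foot, 30 mm in from the left/right edge and 30 mm in from the near/far edge: the spot to press. Tab 4 belongs to this corner.
- foot_a (a point): centre of the base, 8 mm above the counter, of one of four like black rubber feet (22 mm across) under the board corners; the letters are dealt to the corners at random. Three are solid, one is spongy: a press of about 2.5 N on the board above starts it sinking, about 4 N takes it to its firm bottom 6 mm lower, and it springs back (the opposite board corner rises meanwhile).
- foot_b (a point): centre of the base, 8 mm above the counter, of one of four like black rubber feet (22 mm across) under the board corners; the letters are dealt to the corners at random. Three are solid, one is spongy: a press of about 2.5 N on the board above starts it sinking, about 4 N takes it to its firm bottom 6 mm lower, and it springs back (the opposite board corner rises meanwhile).
- foot_c (a point): centre of the base, 8 mm above the counter, of one of four like black rubber feet (22 mm across) under the board corners; the letters are dealt to the corners at random. Three are solid, one is spongy: a press of about 2.5 N on the board above starts it sinking, about 4 N takes it to its firm bottom 6 mm lower, and it springs back (the opposite board corner rises meanwhile).
- foot_d (a point): centre of the base, 8 mm above the counter, of one of four like black rubber feet (22 mm across) under the board corners; the letters are dealt to the corners at random. Three are solid, one is spongy: a press of about 2.5 N on the board above starts it sinking, about 4 N takes it to its firm bottom 6 mm lower, and it springs back (the opposite board corner rises meanwhile).
- tab_1 (a joint): angle of the far left shim tab, rad: 0 to 0.1 at the start (sticking up about 40 degrees), 0.7 when flat (level, firm stop). A steel flap 26 mm wide, 4 mm thick, 58 mm long from its hinge, pointing away from the board's left edge. Pressed straight down 40 mm out from the hinge it gives at about 4.5 N, and stays where it is left.
- tab_1_hinge (a point): centre of the hinge of tab 1, 23 mm above the counter, 6 mm outside the board's edge. The upper face of the tab is 25 mm above the counter when flat; sticking up, its free end is about 62 mm above the counter and 44 mm outward of the hinge. The place to press is 40 mm outward of here (along the stand's +y).
- tab_2 (a joint): angle of the far right shim tab, rad: 0 to 0.1 at the start (sticking up about 40 degrees), 0.7 when flat (level, firm stop). A steel flap 26 mm wide, 4 mm thick, 58 mm long from its hinge, pointing away from the board's right edge. Pressed straight down 40 mm out from the hinge it gives at about 4.5 N, and stays where it is left.
- tab_2_hinge (a point): centre of the hinge of tab 2, 23 mm above the counter, 6 mm outside the board's edge. The upper face of the tab is 25 mm above the counter when flat; sticking up, its free end is about 62 mm above the counter and 44 mm outward of the hinge. The place to press is 40 mm outward of here (along the stand's -y).
- tab_3 (a joint): angle of the near left shim tab, rad: 0 to 0.1 at the start (sticking up about 40 degrees), 0.7 when flat (level, firm stop). A steel flap 26 mm wide, 4 mm thick, 58 mm long from its hinge, pointing away from the board's left edge. Pressed straight down 40 mm out from the hinge it gives at about 4.5 N, and stays where it is left.
- tab_3_hinge (a point): centre of the hinge of tab 3, 23 mm above the counter, 6 mm outside the board's edge. The upper face of the tab is 25 mm above the counter when flat; sticking up, its free end is about 62 mm above the counter and 44 mm outward of the hinge. The place to press is 40 mm outward of here (along the stand's +y).
- tab_4 (a joint): angle of the near right shim tab, rad: 0 to 0.1 at the start (sticking up about 40 degrees), 0.7 when flat (level, firm stop). A steel flap 26 mm wide, 4 mm thick, 58 mm long from its hinge, pointing away from the board's right edge. Pressed straight down 40 mm out from the hinge it gives at about 4.5 N, and stays where it is left.
- tab_4_hinge (a point): centre of the hinge of tab 4, 23 mm above the counter, 6 mm outside the board's edge. The upper face of the tab is 25 mm above the counter when flat; sticking up, its free end is about 62 mm above the counter and 44 mm outward of the hinge. The place to press is 40 mm outward of here (along the stand's -y).
- mortar: white ceramic mortar on the middle of the board, 110 mm across, 75 mm high, loose. Origin: centre of its underside.
- dish: small blue ceramic sauce dish 54 mm across, 22 mm high, loose, on the counter left of the board between the two left tabs. Only to be left alone. Origin: centre of its underside.
- jar: small glass spice jar 42 mm across, 58 mm high, loose, on the counter right of the board between the two right tabs. Only to be left alone. Origin: centre of its underside.
- bowl: glass bowl 130 mm across, 55 mm high, loose, beyond the board. Only to be left alone. Origin: centre of its underside.
- platter: round white plastic platter 340 mm across, 25 mm high, loose, to the right. Only to be left alone. Origin: centre of its underside.
- canister: steel canister 104 mm across, 137 mm high with a push button in its lid, loose, to the left. Only to be left alone. Origin: centre of its underside.

How it is judged:
By the outcome, as a careful person would: the job done as asked, in the order asked, and still so for the second after the job is handed in, with the robot touching nothing.
It also fails if it takes over 54 s, if anything falls off the work surface, if the arm or the gripper's body presses on something with over 40 N, if the wrist force passes 120 N, or if a joint passes its speed limit or range.

## Working session

There is one attempt and no reset: what is moved stays moved. The work goes in short steps, Python scripts to look and compute and a shell command to move; the robot and the scene stay as the last step left them, time stands still between calls to the robot, and variables do not carry over. Pictures are saved under pics/ and viewed, at most 10 in all, crops included, and the job is handed in when it is done.

```bash
mkdir -p pics
python3 - <<'E'
from rig import ctrl
import cv2
for n in("scene","side"):
    c=ctrl.capture(n);cv2.imwrite(f"pics/{n}0.png",c["pixels"]);print(n,c["fx"],c["cx"],c["cy"],c["R"],c["t"])
s=ctrl.sense();print(s)
E
```

```text
scene 502.8591241786542 325.57160962297536 246.04097733158434 [[-0.31432272  0.94924261  0.01181914]
 [ 0.56559106  0.1972544  -0.80074806]
 [-0.76243556 -0.24500851 -0.59888467]] [ 262.92310174 -267.49092853 1962.58229975]
side 439.35327534597974 325.9162816525525 239.81606370217372 [[ 0.72192088 -0.69196351 -0.00409131]
 [-0.5380332  -0.55758877 -0.63215112]
 [ 0.43514425  0.45856435 -0.77483432]] [-506.01697053  327.2036712   892.59535854]
{'time_s': 0.1, 'joints': array([ 9.87598452e-01,  3.13378520e-01,  1.49835196e+00, -5.31080814e-06,
        1.33096574e+00, -2.23395088e-01]), 'dq': array([ 0.00188282,  0.0009323 , -0.00301614,  0.00120092,  0.00219343,
       -0.00016444]), 'tau': array([ 1.49423588e-03, -4.12898362e+01, -2.60140175e+01, -2.47195803e-04,
        3.05012392e-03,  3.02128647e-06]), 'eef_pos': array([184.74412631, 491.20705448, 247.80367491]), 'ee_rot': array([-2.14176165e-04,  1.78931910e-01,  9.83861305e-01, -5.08526159e-04]), 'force': array([0.68861458, 0.0419898 , 0.22572125]), 'wrist_torque': array([ 0.01556738, -0.00239784,  0.01768273]), 'grip_force': 0.0, 'grip_width': 1.0043279254953885}
```

View pics/scene0.png

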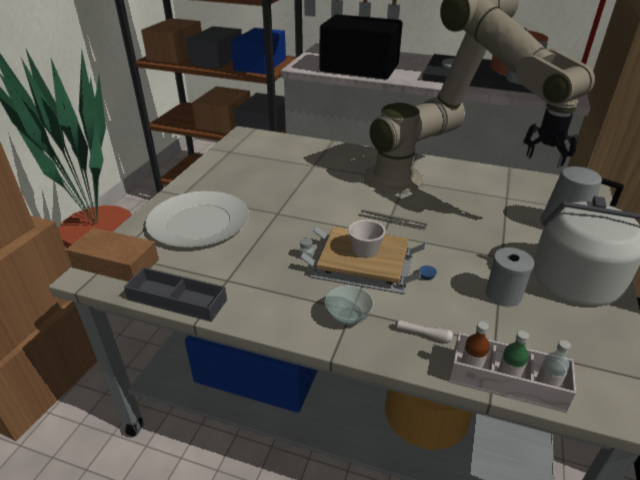

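View pics/side0.png

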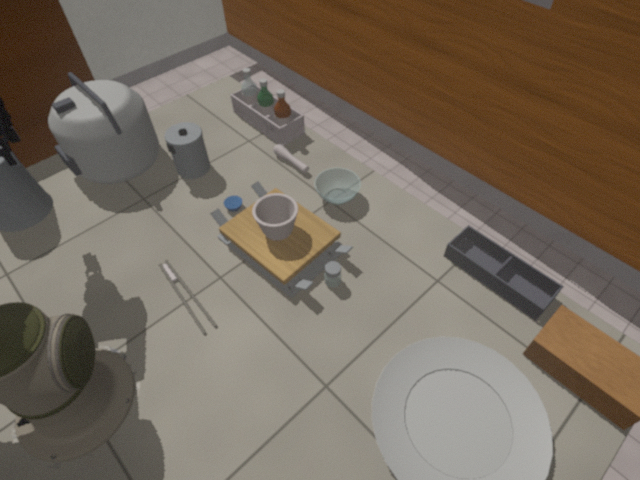

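The scene view shows the board around (363,254) with the mortar on it; in the side view the board is around (280,236). I'll enlarge both to read the corners.

Run:
```python
import cv2,numpy as np
a=cv2.imread("pics/scene0.png")[215:295,295:445];b=cv2.imread("pics/side0.png")[170:300,205:365]
cv2.imwrite("pics/c1.png",cv2.resize(a,None,fx=5,fy=5,interpolation=cv2.INTER_CUBIC))
cv2.imwrite("pics/c2.png",cv2.resize(b,None,fx=4.5,fy=4.5,interpolation=cv2.INTER_CUBIC))
```

```text
(no output)
```

View pics/c1.png

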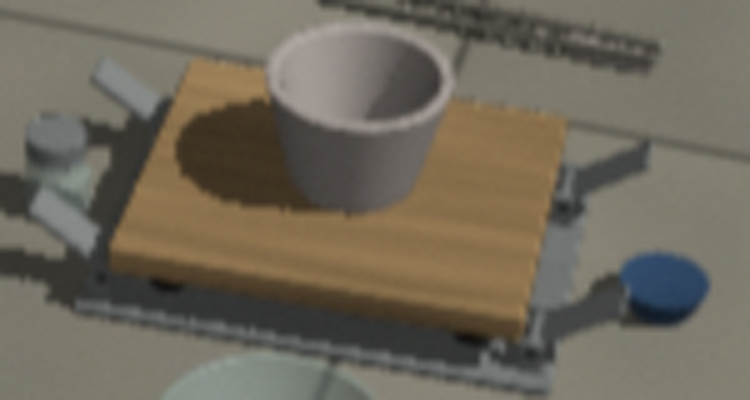

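View pics/c2.png

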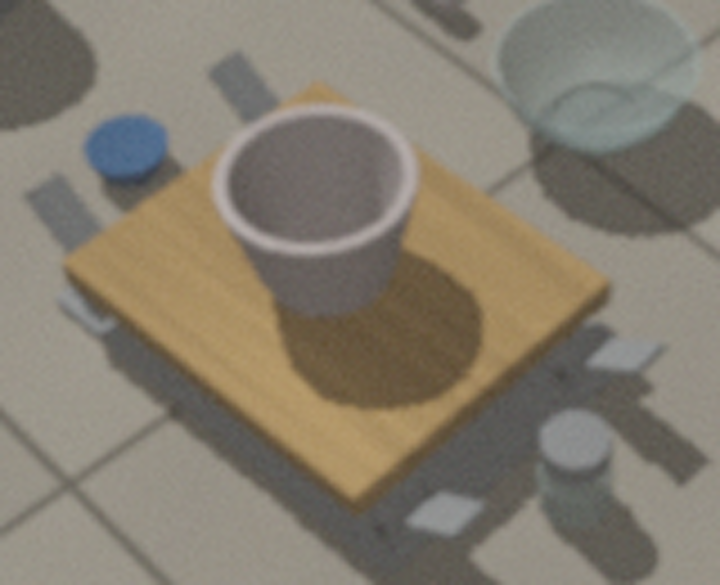

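Board top corners (crop px): scene NR(192,62) NL(568,122) FL(522,322) FR(113,250); side NL(66,265) FL(318,84) FR(608,290) NR(356,498). The dish is left, between the left tabs; the jar right.

```bash
cat > h.py <<'E'
import numpy as np
def proj(c,P):
    q=P@np.array(c["R"]).T+np.array(c["t"]);return np.c_[c["fx"]*q[:,0]/q[:,2]+c["cx"],c["fy"]*q[:,1]/q[:,2]+c["cy"]]
def w(x,y,a,P):
    P=np.array(P,float);C,S=np.cos(a),np.sin(a);return np.c_[x+C*P[:,0]-S*P[:,1],y+S*P[:,0]+C*P[:,1],P[:,2]]
E
python3 - <<'E'
from h import *
from rig import ctrl
from scipy.optimize import least_squares as L
a=ctrl.capture("scene");b=ctrl.capture("side")
P=[[100,120,56],[100,-120,56],[-100,120,56],[-100,-120,56]]
A=(np.array([[522,322],[113,250],[568,122],[192,62]])+.5)/5-.5+[295,215]
B=(np.array([[318,84],[608,290],[66,265],[356,498]])+.5)/4.5-.5+[205,170]
f=lambda p:np.r_[(proj(a,w(*p,P))-A).ravel(),(proj(b,w(*p,P))-B).ravel()]
r=L(f,[500,0,0],x_scale=[1,1,.01]);print(r.x,r.fun.round(1))
for s in([0],[1]):
  c,Q=((a,A),(b,B))[s[0]];print(L(lambda p:(proj(c,w(*p,P))-Q).ravel(),r.x,x_scale=[1,1,.01]).x)
print("corners",w(*r.x,[[70,90,56],[70,-90,56],[-70,90,56],[-70,-90,56]]).round(1))
print("tabs",w(*r.x,[[70,166,0],[70,-166,0],[-70,166,0],[-70,-166,0]]).round(1))
E
```

```text
[5.63316907e+02 2.70617935e+01 6.08907911e-02] [-0.2 -0.9 -1.9 -1.2 -0.1 -1.6 -0.5 -1.6  0.1 -1.8  1.2 -2.5 -1.7 -1.4
 -0.5  0.3]
[5.68242483e+02 3.04911707e+01 6.44801178e-02]
[5.61353234e+02 2.38199972e+01 5.88286405e-02]
corners [[627.7 121.2  56. ]
 [638.7 -58.5  56. ]
 [488.  112.6  56. ]
 [498.9 -67.   56. ]]
tabs [[ 623.1  197.     0. ]
 [ 643.3 -134.4    0. ]
 [ 483.3  188.5    0. ]
 [ 503.5 -142.9    0. ]]
```

```bash
python3 -m jog '[{"delta_pos":[303,-379,0],"angular":[0,0,-0.37],"fingers":0},{"delta_pos":[303,-379,0],"angular":[0,0,-0.37],"fingers":0},{"delta_pos":[303,-379,0],"angular":[0,0,-0.37],"fingers":0},{"delta_pos":[303,-379,0],"angular":[0,0,-0.37],"fingers":0},{"delta_pos":[303,-379,0],"angular":[0,0,-0.37],"fingers":0},{"delta_pos":[303,-379,0],"angular":[0,0,-0.37],"fingers":0},{"delta_pos":[303,-379,0],"angular":[0,0,-0.37],"fingers":0},{"delta_pos":[303,-379,0],"angular":[0,0,-0.37],"fingers":0},{"delta_pos":[303,-379,0],"angular":[0,0,-0.37],"fingers":0},{"delta_pos":[303,-379,0],"angular":[0,0,-0.37],"fingers":0}]'
```

```text
time_s: 1.45
eef_pos: [487.4, 112.8, 248.1]
ee_rot: [-0.0, 0.357, 0.934, -0.0]
force: [0.5, 0.2, -0.2]
grip_width: 0.003
grip_force: 0.0
```

```bash
python3 -m jog '[{"delta_pos":[0,0,-60],"angular":[0,0,0],"fingers":0},{"delta_pos":[0,0,-120],"angular":[0,0,0],"fingers":0},{"delta_pos":[0,0,-150],"angular":[0,0,0],"fingers":0},{"delta_pos":[0,0,-168],"angular":[0,0,0],"fingers":0},{"delta_pos":[0,0,-168],"angular":[0,0,0],"fingers":0},{"delta_pos":[0,0,-168],"angular":[0,0,0],"fingers":0}]'
python3 - <<'E'
from h import *
from rig import ctrl
import cv2
o=[]
for n,(u,v) in(("scene",(295,200)),("side",(205,165))):
    c=ctrl.capture(n);a=cv2.resize(c["pixels"][v:v+110,u:u+160],None,fx=5,fy=5,interpolation=cv2.INTER_CUBIC)[:, :]
    p=w(563.3,27.1,.061,[[70,90,56],[70,-90,56],[-70,90,56],[-70,-90,56],[70,170,62],[70,-170,62],[-70,170,62],[-70,-170,62]])
    for q in proj(c,p): cv2.circle(a,tuple(((q-[u,v]+.5)*5).astype(int)),4,(0,0,255),-1)
    o.append(a)
cv2.imwrite("pics/d.png",cv2.resize(np.vstack(o),(436,600) if 0 else None,fx=.54,fy=.54,interpolation=cv2.INTER_AREA))
E
```

```text
time_s: 2.2
eef_pos: [488.1, 113.0, 81.3]
ee_rot: [0.001, 0.356, 0.934, 0.0]
force: [0.7, -0.5, -0.1]
grip_width: 0.001
grip_force: 0.0
```

View pics/d.png

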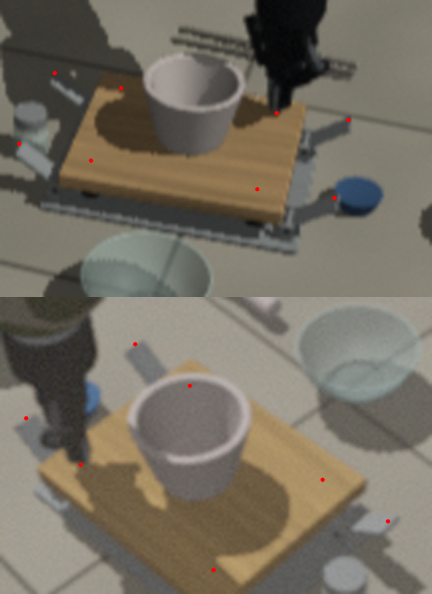

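The closed fingers stand over the near-left corner mark, clear of the mortar, and the projected tab ends match the tabs. Press.

```bash
python3 -m jog '[{"delta_pos":[0,0,-4],"angular":[0,0,0],"fingers":0},{"delta_pos":[0,0,-6],"angular":[0,0,0],"fingers":0},{"delta_pos":[0,0,-8],"angular":[0,0,0],"fingers":0},{"delta_pos":[0,0,-8],"angular":[0,0,0],"fingers":0}]'
```

```text
time_s: 2.8
eef_pos: [487.9, 112.4, 73.0]
ee_rot: [0.0, 0.357, 0.934, -0.0]
force: [-3.7, 0.3, 10.2]
grip_width: 0.003
grip_force: 5.0
```

```bash
python3 -m jog '[{"delta_pos":[0,0,-1],"angular":[0,0,0],"fingers":0},{"delta_pos":[0,0,-1],"angular":[0,0,0],"fingers":0}]'
```

```text
time_s: 3.05
eef_pos: [487.9, 112.4, 72.9]
ee_rot: [0.0, 0.357, 0.934, -0.0]
force: [-8.7, -1.0, 21.0]
grip_width: 0.0
grip_force: 10.6
```

Corner 3 is solid (21 N with no sinking). Next is corner 4.

```bash
python3 -m jog '[{"delta_pos":[0,0,50],"angular":[0,0,0],"fingers":0},{"delta_pos":[0,0,100],"angular":[0,0,0],"fingers":0},{"delta_pos":[4,-60,100],"angular":[0,0,0],"fingers":0},{"delta_pos":[8,-120,100],"angular":[0,0,0],"fingers":0},{"delta_pos":[11,-180,100],"angular":[0,0,0],"fingers":0},{"delta_pos":[11,-180,100],"angular":[0,0,0],"fingers":0},{"delta_pos":[11,-180,55],"angular":[0,0,0],"fingers":0},{"delta_pos":[11,-180,15],"angular":[0,0,0],"fingers":0},{"delta_pos":[11,-180,6],"angular":[0,0,0],"fingers":0},{"delta_pos":[11,-180,6],"angular":[0,0,0],"fingers":0}]'; python3 -m jog '[{"delta_pos":[0,0,-2],"angular":[0,0,0],"fingers":0},{"delta_pos":[0,0,-4],"angular":[0,0,0],"fingers":0},{"delta_pos":[0,0,-5],"angular":[0,0,0],"fingers":0},{"delta_pos":[0,0,-5],"angular":[0,0,0],"fingers":0}]'
```

```text
time_s: 4.3
eef_pos: [499.2, -67.2, 77.8]
ee_rot: [0.0, 0.357, 0.934, 0.0]
force: [0.8, 0.2, -0.1]
grip_width: -0.001
grip_force: 0.0
time_s: 4.8
eef_pos: [499.1, -67.7, 73.0]
ee_rot: [0.0, 0.357, 0.934, 0.0]
force: [-1.9, 0.9, 5.1]
grip_width: 0.002
grip_force: 2.9
```

```bash
python3 -m jog '[{"delta_pos":[0,0,-0.6],"angular":[0,0,0],"fingers":0},{"delta_pos":[0,0,-0.6],"angular":[0,0,0],"fingers":0}]'; python3 -m jog '[{"delta_pos":[0,0,50],"angular":[0,0,0],"fingers":0},{"delta_pos":[0,0,100],"angular":[0,0,0],"fingers":0},{"delta_pos":[60,4,100],"angular":[0,0,0],"fingers":0},{"delta_pos":[120,7,100],"angular":[0,0,0],"fingers":0},{"delta_pos":[140,9,100],"angular":[0,0,0],"fingers":0},{"delta_pos":[140,9,100],"angular":[0,0,0],"fingers":0},{"delta_pos":[140,9,55],"angular":[0,0,0],"fingers":0},{"delta_pos":[140,9,15],"angular":[0,0,0],"fingers":0},{"delta_pos":[140,9,6],"angular":[0,0,0],"fingers":0},{"delta_pos":[140,9,6],"angular":[0,0,0],"fingers":0}]'; python3 -m jog '[{"delta_pos":[0,0,-2],"angular":[0,0,0],"fingers":0},{"delta_pos":[0,0,-4],"angular":[0,0,0],"fingers":0},{"delta_pos":[0,0,-5.5],"angular":[0,0,0],"fingers":0},{"delta_pos":[0,0,-5.5],"angular":[0,0,0],"fingers":0}]'
```

```text
time_s: 5.05
eef_pos: [499.1, -67.6, 73.0]
ee_rot: [0.0, 0.357, 0.934, -0.0]
force: [-3.8, 1.1, 12.0]
grip_width: -0.003
grip_force: 6.2
time_s: 6.3
eef_pos: [638.8, -58.8, 78.7]
ee_rot: [0.0, 0.357, 0.934, 0.0]
force: [1.4, 0.4, 0.2]
grip_width: 0.005
grip_force: 0.0
time_s: 6.8
eef_pos: [639.1, -58.7, 73.1]
ee_rot: [0.0, 0.357, 0.934, 0.0]
force: [-1.9, 1.1, 4.2]
grip_width: -0.002
grip_force: 2.4
```

```bash
python3 -m jog '[{"delta_pos":[0,0,-0.8],"angular":[0,0,0],"fingers":0},{"delta_pos":[0,0,-0.8],"angular":[0,0,0],"fingers":0}]'; python3 -m jog '[{"delta_pos":[0,0,50],"angular":[0,0,0],"fingers":0},{"delta_pos":[0,0,100],"angular":[0,0,0],"fingers":0},{"delta_pos":[-4,60,100],"angular":[0,0,0],"fingers":0},{"delta_pos":[-8,120,100],"angular":[0,0,0],"fingers":0},{"delta_pos":[-11,180,100],"angular":[0,0,0],"fingers":0},{"delta_pos":[-11,180,100],"angular":[0,0,0],"fingers":0},{"delta_pos":[-11,180,55],"angular":[0,0,0],"fingers":0},{"delta_pos":[-11,180,15],"angular":[0,0,0],"fingers":0},{"delta_pos":[-11,180,6],"angular":[0,0,0],"fingers":0},{"delta_pos":[-11,180,6],"angular":[0,0,0],"fingers":0}]'; python3 -m jog '[{"delta_pos":[0,0,-2],"angular":[0,0,0],"fingers":0},{"delta_pos":[0,0,-4],"angular":[0,0,0],"fingers":0},{"delta_pos":[0,0,-5],"angular":[0,0,0],"fingers":0},{"delta_pos":[0,0,-5],"angular":[0,0,0],"fingers":0}]';python3 -m jog '[{"delta_pos":[0,0,-0.6],"angular":[0,0,0],"fingers":0},{"delta_pos":[0,0,-0.6],"angular":[0,0,0],"fingers":0}]'
```

```text
time_s: 7.05
eef_pos: [639.1, -58.7, 73.0]
ee_rot: [0.001, 0.357, 0.934, -0.0]
force: [-3.9, 0.2, 11.1]
grip_width: -0.002
grip_force: 5.2
time_s: 8.3
eef_pos: [628.4, 120.9, 78.2]
ee_rot: [0.0, 0.357, 0.934, 0.0]
force: [0.4, -0.7, -0.3]
grip_width: 0.0
grip_force: 0.0
time_s: 8.8
eef_pos: [628.1, 121.4, 72.9]
ee_rot: [0.0, 0.357, 0.934, 0.0]
force: [-0.4, -0.8, 1.9]
grip_width: -0.001
grip_force: 1.4
time_s: 9.05
eef_pos: [628.2, 121.5, 72.2]
ee_rot: [0.0, 0.357, 0.934, 0.0]
force: [0.2, 0.9, 3.0]
grip_width: -0.0
grip_force: 1.9
```

```bash
python3 -m jog '[{"delta_pos":[0,0,-1.5],"angular":[0,0,0],"fingers":0},{"delta_pos":[0,0,-3],"angular":[0,0,0],"fingers":0},{"delta_pos":[0,0,-3],"angular":[0,0,0],"fingers":0}]'
```

```text
time_s: 9.43
eef_pos: [628.5, 121.7, 69.2]
ee_rot: [0.001, 0.357, 0.934, 0.001]
force: [3.1, 2.9, 5.8]
grip_width: -0.003
grip_force: 2.8
```

Corner 1 (far left) gives: 4 mm deep at about 4 N. Before pressing tab 1, I'll check where the dish stands.

```bash
python3 -m jog '[{"delta_pos":[0,0,3],"angular":[0,0,0],"fingers":0},{"delta_pos":[0,0,10],"angular":[0,0,0],"fingers":0},{"delta_pos":[0,0,50],"angular":[0,0,0],"fingers":0},{"delta_pos":[0,0,80],"angular":[0,0,0],"fingers":0},{"delta_pos":[-5,76,80],"angular":[0,0,0],"fingers":0},{"delta_pos":[-5,76,80],"angular":[0,0,0],"fingers":0},{"delta_pos":[-5,76,40],"angular":[0,0,0],"fingers":0},{"delta_pos":[-5,76,22],"angular":[0,0,0],"fingers":0},{"delta_pos":[-5,76,22],"angular":[0,0,0],"fingers":0}]'
python3 - <<'E'
from h import *
from rig import ctrl
import cv2
from scipy.optimize import least_squares as L
a=ctrl.capture("scene");b=ctrl.capture("side")
A=(np.array([665,278])+.5)/5-.5+[295,215];B=(np.array([127,143])+.5)/4.5-.5+[205,170]
print("dish rim",L(lambda p:np.r_[proj(a,np.array([[*p,22]]))[0]-A,proj(b,np.array([[*p,22]]))[0]-B],[560,190]).x)
o=[]
for c,(u,v) in((a,(340,190)),(b,(195,150))): o.append(cv2.resize(c["pixels"][v:v+90,u:u+110],None,fx=3.6,fy=3.6,interpolation=cv2.INTER_CUBIC))
cv2.imwrite("pics/e.png",np.hstack(o))
E
```

```text
time_s: 10.55
eef_pos: [622.3, 196.7, 89.5]
ee_rot: [-0.001, 0.357, 0.934, -0.001]
force: [0.3, 0.3, 0.3]
grip_width: 0.001
grip_force: 0.0
dish rim [553.40987904 219.88884002]
```

View pics/e.png

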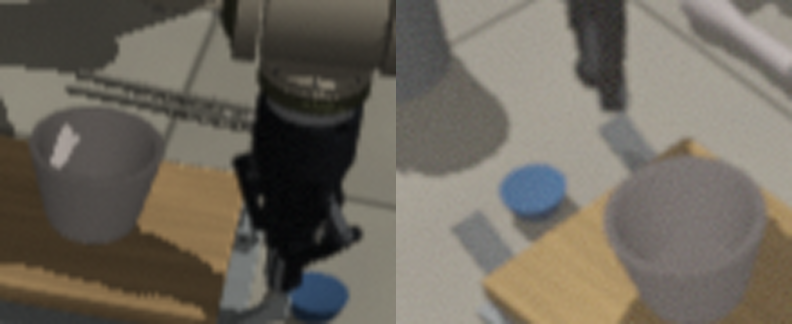

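The fingers hang over tab 1's outer end (side crop: tip at (615,105), tab end at (620,125)), and the dish is about 25 mm clear of them. Press.

```bash
python3 -m jog '[{"delta_pos":[0,0,-8],"angular":[0,0,0],"fingers":0},{"delta_pos":[0,0,-13],"angular":[0,0,0],"fingers":0},{"delta_pos":[0,0,-18],"angular":[0,0,0],"fingers":0},{"delta_pos":[0,0,-23],"angular":[0,0,0],"fingers":0},{"delta_pos":[0,0,-23],"angular":[0,0,0],"fingers":0}]'; python3 -m jog '[{"delta_pos":[0,0,-5],"angular":[0,0,0],"fingers":0},{"delta_pos":[0,0,-10],"angular":[0,0,0],"fingers":0},{"delta_pos":[0,0,-15],"angular":[0,0,0],"fingers":0},{"delta_pos":[0,0,-20],"angular":[0,0,0],"fingers":0},{"delta_pos":[0,0,-24],"angular":[0,0,0],"fingers":0},{"delta_pos":[0,0,-24],"angular":[0,0,0],"fingers":0}]'
```

```text
time_s: 11.28
eef_pos: [623.2, 198.0, 68.3]
ee_rot: [0.0, 0.357, 0.934, 0.001]
force: [-0.0, 2.6, 2.9]
grip_width: -0.002
grip_force: 1.3
time_s: 12.02
eef_pos: [622.5, 197.1, 43.1]
ee_rot: [-0.0, 0.357, 0.934, -0.001]
force: [0.6, 0.4, 0.2]
grip_width: 0.002
grip_force: 0.0
```

```bash
python3 -m jog '[{"delta_pos":[0,0,-1.5],"angular":[0,0,0],"fingers":0},{"delta_pos":[0,0,-2.5],"angular":[0,0,0],"fingers":0},{"delta_pos":[0,0,-2.5],"angular":[0,0,0],"fingers":0}]'
```

```text
time_s: 12.4
eef_pos: [622.6, 197.2, 41.9]
ee_rot: [-0.0, 0.357, 0.934, -0.0]
force: [-3.3, -0.7, 8.0]
grip_width: -0.003
grip_force: 3.9
```

```bash
python3 -m jog '[{"delta_pos":[0,0,-0.7],"angular":[0,0,0],"fingers":0},{"delta_pos":[0,0,-0.7],"angular":[0,0,0],"fingers":0}]';  python3 -m jog '[{"delta_pos":[0,0,40],"angular":[0,0,0],"fingers":0},{"delta_pos":[0,0,100],"angular":[0,0,0],"fingers":0},{"delta_pos":[0,0,160],"angular":[0,0,0],"fingers":0},{"delta_pos":[0,0,210],"angular":[0,0,0],"fingers":0},{"delta_pos":[0,0,210],"angular":[0,0,0],"fingers":0},{"delta_pos":[-60,60,210],"angular":[0,0,0],"fingers":0},{"delta_pos":[-120,120,210],"angular":[0,0,0],"fingers":0},{"delta_pos":[-160,160,210],"angular":[0,0,0],"fingers":0},{"delta_pos":[-160,160,210],"angular":[0,0,0],"fingers":0}]'
python3 - <<'E'
from rig import ctrl
import cv2,numpy as np
o=[]
for n,(u,v) in(("scene",(295,210)),("side",(205,165))): o.append(cv2.resize(ctrl.capture(n)["pixels"][v:v+130,u:u+160],None,fx=2.5,fy=2.5,interpolation=cv2.INTER_CUBIC))
cv2.imwrite("pics/f.png",np.hstack(o))
E
```

```text
time_s: 12.65
eef_pos: [622.7, 197.2, 41.8]
ee_rot: [-0.0, 0.357, 0.934, -0.0]
force: [-5.9, -0.8, 11.9]
grip_width: -0.003
grip_force: 6.0
time_s: 13.78
eef_pos: [460.5, 358.7, 249.3]
ee_rot: [-0.001, 0.356, 0.934, -0.001]
force: [0.2, 0.2, 0.3]
grip_width: -0.001
grip_force: 0.0
```

View pics/f.png

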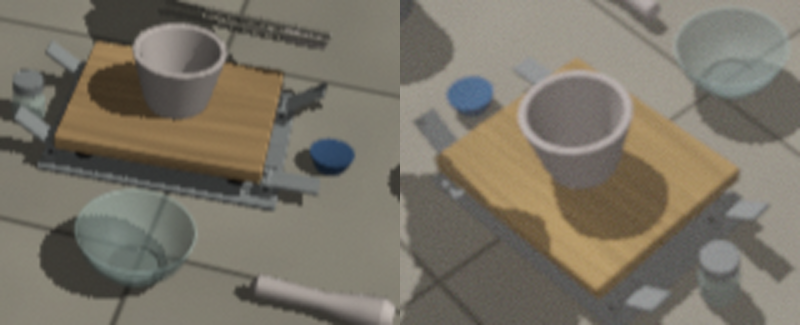

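Tab 1 (scene crop (290,182)) lies flat, the other three tabs still stand up, and everything else is in place with the hand clear.

```bash
python3 -c "
from rig import ctrl
print(ctrl.finish_job())"
```

```text
the job is handed in; nothing more can be done
None
```

Pressing all four corners showed that the far left one (corner 1) gives; I pressed its tab 1 flat to the firm stop, left the other three tabs up and everything else in place, and handed the job in with the hand clear.

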